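# Make up two mosaic class kits

### The arm

A 6-joint arm with a two-finger parallel gripper is mounted at the origin on the work surface. World frame = base frame: x ahead of the robot, y to its left, z up, the work surface at z = 0. Lengths are in m, angles in degrees, forces in N, time in s.
With the tool pointing down it reaches from about 0.325 to 0.9 m from the base axis. Payload 3.5 kg.
Tool frame: the origin (TCP) lies at the very end of the fingers, on their centre line; the grasp point (between the pads) lies 19 mm behind it; z points along the fingers, y is the line along which they close (so a half turn about z gives the same grasp; the last joint's range is limited). The gripper opens to 85 mm and grips with 20 to 120 N. Pads are 22 mm wide; open, the fingers measure 114 mm over their backs; the gripper's body (76 mm by 85 mm) begins 54 mm behind the grasp point. The pads swing forward as they close: fully open they stand 13 mm farther back than shut.
Start: joints at [-76.971, 15.837, -1.513, 72.651, 0, 84.076], TCP at [0.203, -0.591, 0.231] pointing down, gripper open.
Joint ranges: [-178.77, 178.77], [-48.84, 107.48], [-61.69, 71.31], [-111.58, 123.2], [-90, 87.43], [-180, 180]. Speed limits (degrees/s): [147.25, 147.25, 180, 180, 180, 180].

### API

Orientations are given as [roll, pitch, yaw] about the fixed x, y, z axes, in that order (R = Rz(yaw) Ry(pitch) Rx(roll)).
In Python, from rig import status, grab_frame, order gives the robot as it stands. The module is installed in compiled form; this text tells all that it offers.
- The arm moves only by the tool play_rows, never from a script. Its arguments are lists of equal length, an entry for each row: "linear": the shift along the tool's x, y, z in m, a list of three; "rot": the turn, a rotation vector about the tool's x, y, z in rad, a list of three; "gripper": the finger opening in m, from 0 to 0.0854. In form: {"linear": [[tx, ty, tz], ...], "rot": [[ax, ay, az], ...], "gripper": [gripper, ...]}. A call has exactly 8 rows; each row shifts and turns the commanded pose from where the row before left it, along the tool's axes as they then stand; what a row does not reach is not made up. A row lasts 1/8 s, in which the tool goes at most 62.5 mm and 10.7 degrees, less where a joint would pass 70% of its speed; a pose out of reach is approached as far as the arm can. A call is refused whole if a number of a shift passes 0.0625 or a number of a turn 0.188, either way. A call with a gripper value outside its range is refused whole. The fingers move at their own pace and stop on an object; "squeeze" is the grip in N (left out, the last holds). Time passes only in rows, so rows that do not move let the fingers close, or fill a call up. It gives the time, the measured TCP pose, the force, the opening and the grip force at its end, in the units of the state.
- status.state(): the state, without advancing time (a new reading comes with each control period).
- grab_frame(name): name is "side" or "top"; returns a dict with "pixels" (480x640x3 uint8, red, green, blue), "fx", "fy", "cx", "cy" (pixels), "rvec" (rotation vector, rad) and "tvec" (3), from world to camera coordinates, as OpenCV has them. Camera axes: x right, y down, z forward; pixel columns grow to the right and rows downward; lengths in m; the calibration is good to about 2 mm. A picture is of the moment at which its call begins. There is no depth.
- order.close_job(): hands the job in; it is judged then, once.
The state is a dict: "time": time; "joints": joint angles; "qd": joint speeds; "tau": joint torques, N m; "tool_pos": TCP position; "eef_rot": TCP orientation; "contact_force": force on the tool from outside, world axes, zero at the start; "moment": the same for the moment, N m; "opening": finger opening in m; "grasp_force": force on a finger pad.
Only numpy, scipy, OpenCV 4.12 (cv2) and the standard library are available. Lean on these libraries where they do the work, as an engineer would, in place of code of your own. Each camera call takes 0.05 s, during which the arm holds its last target. There are 200 camera calls.

### The job

Make up the two mosaic kits. The blue tray gets the red jar, the white jar and the tile nippers; the green tray, which already holds its glue, gets the plum jar and the spatula. Stand each jar upright in a jar pocket of its own, lay each tool flat along the long pocket of its tray, let go of everything, and leave the glue in its pocket and the turquoise jar and the clip-top jar where they stand.

Things in the scene. Friction and masses are not known exactly. Their poses are not given: they have to be found in the camera images.
- tray_blue: Blue kit tray, loose, 0.5 kg, 161 (x) by 200 (y) by 14 mm; floor 4 thick, walls 3 thick, 10 above floor. Origin: centre of underside, z up; +x points away from the robot. Long pocket 90 (x) by 194 (y), on the robot's side, centre x=-32.5, y=0. Two jar pockets on the far side, each 62 (x) by 95 (y), centres x=+46.5, y=+49 and -49 mm. Empty at the start.
- tray_green: Green kit tray, loose, 0.5 kg, 161 (x) by 200 (y) by 14 mm; floor 4 thick, walls 3 thick, 10 above floor. Origin: centre of underside, z up; +x points away from the robot. Long pocket 90 (x) by 194 (y), on the robot's side, centre x=-32.5, y=0. Two jar pockets on the far side, each 62 (x) by 95 (y), centres x=+46.5, y=+49 and -49 mm. Glue stands in the y=-49 pocket.
- jar_red: Red jar: clear jar with a screw lid, 44 mm in diameter and 50 mm high, filled with red glass tesserae, red lid (the lid is the top 12 mm). Origin: centre of the underside; z up when standing. About 90 g. 
- jar_white: White jar: clear jar with a screw lid, 44 mm in diameter and 50 mm high, filled with white glass tesserae, white lid (the lid is the top 12 mm). Origin: centre of the underside; z up when standing. About 90 g. 
- jar_plum: Plum jar: clear jar with a screw lid, 44 mm in diameter and 50 mm high, filled with dark plum (nearly black purple) glass tesserae, dark plum (nearly black purple) lid (the lid is the top 12 mm). Origin: centre of the underside; z up when standing. About 90 g. 
- nippers: Tile nippers, red plastic handles and steel jaws, lying flat, 160 mm long, 58 wide at the handles, 14 thick, about 160 g. Origin: on the underside at mid-length; +x to the jaws, z up. From x=-15 to +12 mm the steel shanks have flat parallel outer sides 40 mm apart (heights 1 to 13 mm): grip across y there, at the origin, close to the balance point.
- spatula: Adhesive spatula, lying flat, 160 mm long, with a wooden handle 100 mm long, 20 mm wide and 16 mm thick, and a thin steel blade 22 mm wide. Origin: on the underside at mid-length; +x points to the blade tip, z up. The handle runs from x = -80 to +20 mm; balance point about x = -20 mm: grip across y there. About 50 g.
- glue: White glue bottle with an orange nozzle tip, 40 mm in diameter, 68 mm high, standing in the green tray at the start. Origin: centre of the underside, z up. It is already in its place in the kit.
- jar_turquoise: Turquoise jar, not needed for these kits: clear jar with a screw lid, 44 mm in diameter and 50 mm high, filled with turquoise glass tesserae, turquoise lid (the lid is the top 12 mm). Origin: centre of the underside; z up when standing. About 90 g. 
- clip_jar: Clip-top glass storage jar of red and white tiles with an orange seal, 70 mm in diameter, 90 mm high, about 0.4 kg, standing at the back between the jars. Origin: centre of the underside. Not part of the job.
Things that resemble listed ones, but are neither listed nor needed, are in the scene too. What is meant by the nippers is not orange, and is the larger of those in its own colour.

How it is judged:
By the outcome, as a careful person would: the job done as asked, in the order asked, and still so for the second after the job is handed in, with the robot touching nothing.
It also fails if it takes over 122 s, if anything falls off the work surface, if the arm or the gripper's body presses on something with over 40 N, if the wrist force passes 120 N, or if a joint passes its speed limit or range.

## Working session

There is one attempt and no reset: what is moved stays moved. The work goes in short steps, Python scripts to look and compute and a tool call to move; the robot and the scene stay as the last step left them, time stands still between calls to the robot, and variables do not carry over. Pictures are saved under pics/ and viewed, at most 14 in all, crops included, and the job is handed in when it is done.

Besides the shell and the picture viewer there is one more tool, called after "Emit:" by a JSON object that holds its "fn" and its "kwargs". play_rows: Moves the arm, as the interface text tells. Its arguments: {"type":"object","properties":{"linear":{"type":"array"},"rot":{"type":"array"},"gripper":{"type":"array"},"squeeze":{"type":"number"}},"required":["linear","rot","gripper"]}

```bash
mkdir -p pics; cat > h.py <<'E'
import numpy as np, cv2
from rig import status, grab_frame, order
def cam(f):
    K=np.array([[f['fx'],0,f['cx']],[0,f['fy'],f['cy']],[0,0,1]]);R=cv2.Rodrigues(np.array(f['rvec'],float))[0];t=np.array(f['tvec'],float).ravel()
    return K,R,t
def ray(f,u,v,z):
    K,R,t=cam(f);c=-R.T@t;d=R.T@np.linalg.inv(K)@np.array([u,v,1.]);return (c+d*(z-c[2])/d[2])
def proj(f,p):
    K,R,t=cam(f);q=K@(R@np.asarray(p,float)+t);return q[:2]/q[2]
E
python3 - <<'E'
from h import *
for n in('top','side'):
    f=grab_frame(n);cv2.imwrite(f'pics/{n}0.png',f['pixels'][:,:,::-1]);K,R,t=cam(f);print(n,f['fx'],-R.T@t,R[2])
print(status.state())
E
```

```text
top 474.4422808405523 [0.49258286 0.0929067  1.18716544] [ 0.10478242 -0.00423263 -0.99448616]
side 468.08129688904904 [0.19565971 0.74483365 0.98305292] [ 0.33823827 -0.54646574 -0.76613971]
{'time': 0.1, 'joints': array([-7.69715759e+01,  1.58769824e+01, -1.59024005e+00,  7.26522252e+01,
       -7.78471174e-04,  8.40727523e+01]), 'qd': array([-0.02355789, -0.05659909,  0.14564872, -0.02348236, -0.07204823,
       -0.00704368]), 'tau': array([ 4.50950415e-05, -4.46708071e+01,  2.96128786e+01,  8.41763365e-03,
       -1.16795873e-04,  1.49291208e-05]), 'tool_pos': array([ 0.20281713, -0.59041669,  0.23023604]), 'eef_rot': array([-1.79881111e+02, -1.15605108e-02,  1.89556606e+01]), 'contact_force': array([-0.6680362 ,  0.67443273, -0.12863074]), 'moment': array([-0.00825904,  0.07217393,  0.01863637]), 'grasp_force': 0.0, 'opening': 0.08550811225227817}
```

View pics/top0.png

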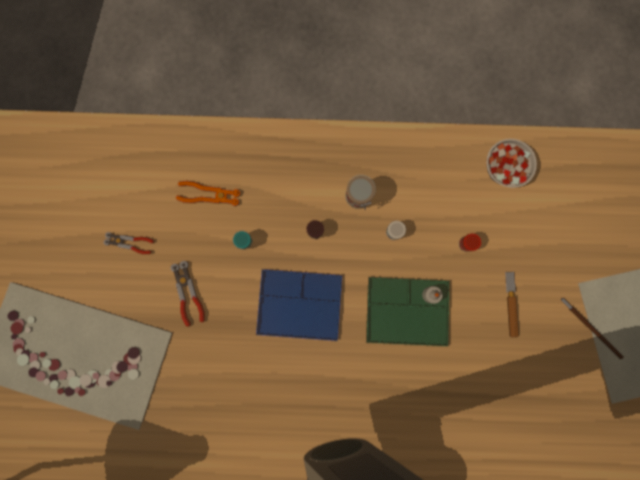

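View pics/side0.png

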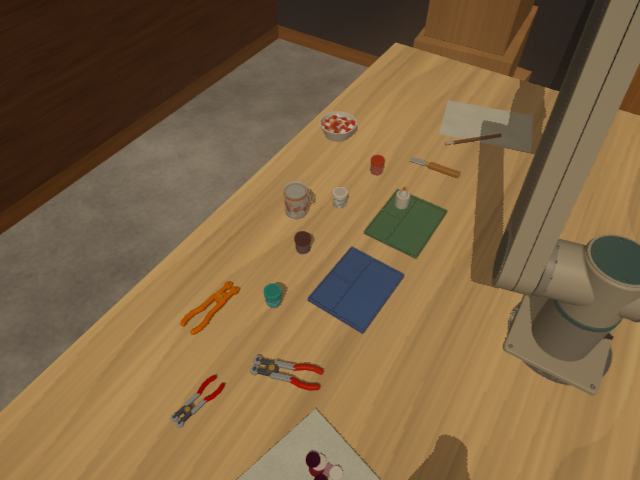

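Top view, where up is +x and left is +y:
- **Nippers candidates:** orange pair (208,193), small red pair (130,243), large red pair (188,293). I choose the large red pair at (188,293).
- **Red jar:** jar at (470,242), not the bowl of red and white tiles at (512,163).
- **White jar:** (397,230), not the clip-top jar at (361,191).
- **Plum jar:** (316,229), not the turquoise jar at (243,240).
- **Spatula:** (512,303), not the brush at (592,328).

Next I'll measure these and check them in one close crop.

```bash
cat > m.py <<'E'
from h import *
def blobs(img,lo,hi,box,mina=25):
    hsv=cv2.cvtColor(img,cv2.COLOR_RGB2HSV);m=cv2.inRange(hsv,np.array(lo),np.array(hi))
    if lo[0]>hi[0]: m=cv2.inRange(hsv,np.array([lo[0],lo[1],lo[2]]),np.array([179,hi[1],hi[2]]))|cv2.inRange(hsv,np.array([0,lo[1],lo[2]]),np.array(hi))
    k=np.zeros_like(m);x0,y0,x1,y1=box;k[y0:y1,x0:x1]=m[y0:y1,x0:x1]
    c=[q for q in cv2.findContours(k,cv2.RETR_EXTERNAL,cv2.CHAIN_APPROX_NONE)[0] if cv2.contourArea(q)>=mina]
    return sorted(c,key=cv2.contourArea,reverse=True)
E
python3 - <<'E'
from m import *
f=grab_frame('top');I=f['pixels'];hsv=cv2.cvtColor(I,cv2.COLOR_RGB2HSV)
for n,(u,v) in dict(red=(470,242),white=(397,229),plum=(316,229),wood=(340,215),blue=(280,315),green=(400,325),hand=(512,320),blade=(511,283),nhand=(183,308),jaw=(182,275)).items(): print(n,hsv[v,u])
for n,lo,hi,b,z in [('blue',(105,100,40),(130,255,255),(230,250,360,350),.014),('green',(55,60,20),(95,255,255),(350,260,470,360),.014)]:
    for c in blobs(I,lo,hi,b)[:1]:
        r=cv2.minAreaRect(c);P=np.array([ray(f,*p,z)[:2] for p in cv2.boxPoints(r)]);e=P[1]-P[0],P[2]-P[1]
        print(n,P.mean(0).round(4),[(round(np.linalg.norm(a),4),round(np.degrees(np.arctan2(a[1],a[0])),1)) for a in e])
a=cv2.resize(I[220:350,150:350],None,fx=4,fy=4,interpolation=2)[:,:800][:,:400]
A=cv2.resize(I[255:335,160:225],None,fx=6,fy=6,interpolation=2)
B=cv2.resize(I[215:295,370:500],None,fx=3,fy=3,interpolation=2);C=cv2.resize(I[265:345,490:540],None,fx=6,fy=6,interpolation=2)
o=np.zeros((560,800,3),np.uint8);o[:480,:390]=A;o[:240,400:790]=B;o[240:480,400:550]=C[::2,::2];o[240:480,560:755]=cv2.resize(I[200:280,290:355],None,fx=3,fy=3)
cv2.imwrite('pics/crop.png',o[:,:,::-1])
E
```

```text
red [  6 231 115]
white [ 17  68 135]
plum [  8 146  56]
wood [ 16 141 137]
blue [110 123  85]
green [53 93 71]
hand [ 14 188 115]
blade [ 17  46 110]
nhand [  5 208 108]
jaw [ 14 101  76]
blue [0.4665 0.1314] [(np.float64(0.1496), np.float64(-2.0)), (np.float64(0.1873), np.float64(-92.7))]
green [ 0.4341 -0.117 ] [(np.float64(0.0729), np.float64(-1.4)), (np.float64(0.1459), np.float64(-90.7))]
```

View pics/crop.png

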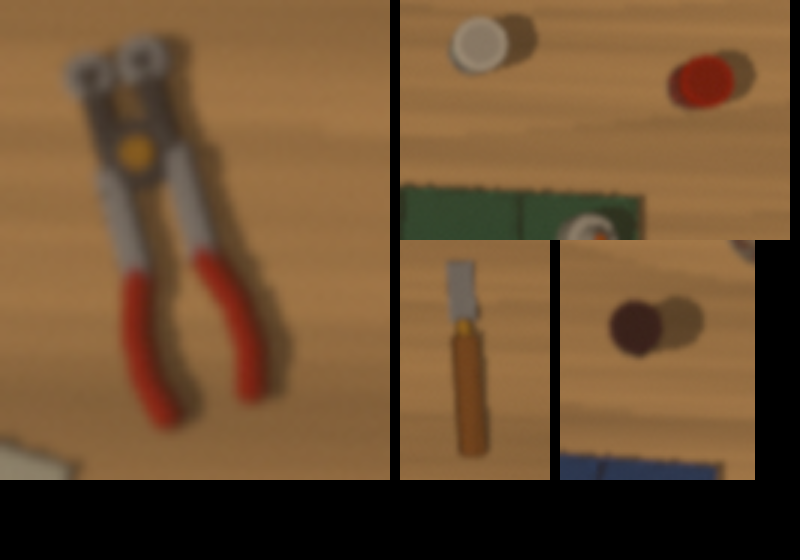

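The crop confirms the choices: large red-handled nippers with steel shanks, white lid at (397,230), red lid at (472,242), plum lid at (315,229), and the wooden-handled spatula. Now I'll measure in both views.

```bash
python3 - <<'E'
from m import *
T=grab_frame('top');S=grab_frame('side')
It,Is=T['pixels'],S['pixels']
print('white/plum/red side hsv',[cv2.cvtColor(Is,cv2.COLOR_RGB2HSV)[v,u] for u,v in((340,190),(303,237),(377,160))])
def circ(c): 
    (u,v),r=cv2.minEnclosingCircle(c);return u,v,r
for n,lo,hi,b,bs in [('red',(170,215,90),(9,255,255),(455,228,490,255),(365,150,390,178)),('white',(0,0,105),(30,95,255),(380,215,412,245),(328,182,352,196)),('plum',(0,0,0),(179,255,70),(300,215,324,243),(290,228,316,243)),('turq',(70,90,40),(100,255,255),(228,228,258,252),(260,280,285,300))]:
    for nm,f,I,bb in(('top',T,It,b),('side',S,Is,bs)):
        for c in blobs(I,lo,hi,bb)[:1]:
            u,v,r=circ(c);e=cv2.fitEllipse(c);print(n,nm,round(u,1),round(v,1),round(r,1),'ell',np.round(e,1) if 0 else [np.round(e[0],1),np.round(e[1],1)],ray(f,*e[0],.05)[:2].round(4))
# tools
def rep(n,c,f,z):
    r=cv2.minAreaRect(c);P=np.array([ray(f,*p,z)[:2] for p in cv2.boxPoints(r)]);e=P[1]-P[0],P[2]-P[1]
    print(n,P.mean(0).round(4),[(round(np.linalg.norm(a),4),round(np.degrees(np.arctan2(a[1],a[0])),1)) for a in e])
for nm,f,I,b in(('top',T,It,(500,265,525,340)),('side',S,Is,(405,150,465,185))):
    for c in blobs(I,(5,170,50),(18,255,160),b)[:1]: rep('handle '+nm,c,f,.010)
for nm,f,I,b in(('top',T,It,(165,255,212,330)),('side',S,Is,(245,345,330,395))):
    H=blobs(I,(170,190,60),(10,255,255),b)[:2]
    G=blobs(I,(0,0,0),(179,95,255),b)[:4]
    tips=[]
    if H: rep('nip all '+nm,np.vstack(H+G),f,.010)
    for c in H: rep(' handle',c,f,.010)
    for c in G: rep(' steel',c,f,.010)
# trays: edges
for n,lo,hi,b in [('blue',(100,90,20),(130,255,255),(230,250,360,350)),('green',(40,60,20),(95,255,255),(350,260,470,360))]:
    c=blobs(It,lo,hi,b)[:1][0];rep(n+' top',cv2.convexHull(c),T,.012)
for n,lo,hi,b in [('blue',(100,90,20),(130,255,255),(300,240,410,335)),('green',(40,60,20),(95,255,255),(360,180,450,260))]:
    c=blobs(Is,lo,hi,b)[:1][0];h=cv2.convexHull(c);W=np.array([ray(S,*p,.012)[:2] for p in h[:,0]]);r=cv2.minAreaRect((W*1000).astype(np.float32));print(n,'side',np.round(r[0],1),np.round(r[1],1),r[2])
    c=blobs(It,lo,hi,(230,250,360,350) if n=='blue' else (350,260,470,360))[0];W=np.array([ray(T,*p,.012)[:2] for p in cv2.convexHull(c)[:,0]]);r=cv2.minAreaRect((W*1000).astype(np.float32));print(n,'top',np.round(r[0],1),np.round(r[1],1),r[2])
E
```

```text
white/plum/red side hsv [array([ 18,  68, 153], dtype=uint8), array([  9, 140,  69], dtype=uint8), array([  7, 214, 136], dtype=uint8)]
red top 471.4 241.9 8.5 ell [array([471.3, 241.9]), array([14.4, 16.4])] [ 0.6285 -0.2784]
red side 377.1 160.0 6.2 ell [array([377.3, 160.3]), array([ 9.2, 11.9])] [ 0.6295 -0.2743]
white top 396.0 230.5 10.1 ell [array([395.9, 229.8]), array([16.7, 19.2])] [ 0.6527 -0.0956]
white side 339.6 192.5 7.6 ell [array([339.5, 191.3]), array([ 8.7, 15.9])] [ 0.6572 -0.0974]
plum top 315.4 228.9 8.2 ell [array([315.3, 229. ]), array([15. , 15.3])] [0.6489 0.0994]
plum side 302.0 237.4 6.0 ell [array([302. , 236.8]), array([ 8.6, 11.8])] [0.6529 0.1011]
turq top 241.8 239.6 8.2 ell [array([241.8, 239.6]), array([14.8, 15.7])] [0.618  0.2758]
turq side 272.1 291.9 9.3 ell [array([272.2, 291.7]), array([16.3, 17.2])] [0.6178 0.2809]
handle top [ 0.4574 -0.3915] [(np.float64(0.021), np.float64(-83.9)), (np.float64(0.1079), np.float64(-176.2))]
handle side [ 0.4554 -0.3906] [(np.float64(0.0308), np.float64(-78.6)), (np.float64(0.0989), np.float64(-177.5))]
nip a
[... 605 characters left out ...]
 (np.float64(0.0668), np.float64(-163.8))]
 handle [0.4511 0.3808] [(np.float64(0.0192), np.float64(-63.9)), (np.float64(0.0642), np.float64(-156.9))]
 steel [0.5183 0.4246] [(np.float64(0.046), np.float64(-65.2)), (np.float64(0.0977), np.float64(-162.0))]
blue top [0.4663 0.1313] [(np.float64(0.1514), np.float64(-2.1)), (np.float64(0.1888), np.float64(-92.8))]
green top [ 0.4581 -0.1347] [(np.float64(0.1543), np.float64(-1.6)), (np.float64(0.1982), np.float64(-91.0))]
blue side [466.5 138.1] [201.6 157.3] 86.8524398803711
blue top [466.3 131.2] [187.4 151.4] 87.23231506347656
green side [ 459.3 -129.5] [206.3 159.8] 89.21512603759766
green top [ 458.1 -134.2] [195.2 154.3] 88.92681121826172
```

Measured, in metres:

| Thing | Position |
|---|---|
| Red jar | (0.629, -0.2765) |
| White jar | (0.653, -0.097) |
| Plum jar | (0.650, 0.100) |
| Blue tray | (0.4665, 0.137), yaw about -3° |
| Green tray | (0.4587, -0.132), yaw about -1° |

I'll turn to yaw 90, where the tool shift is (dy, dx, -dz), then go to the red jar.

Emit:
{"fn": "play_rows", "kwargs": {"linear": [[0, 0, 0.0125], [0, 0, 0.0125], [0, 0, 0.0125], [0, 0, 0.0125], [0, 0, 0.0125], [0, 0, 0.0125], [0, 0, 0.0125], [0, 0, 0.0125]], "rot": [[0, 0, -0.155], [0, 0, -0.155], [0, 0, -0.155], [0, 0, -0.155], [0, 0, -0.155], [0, 0, -0.155], [0, 0, -0.155], [0, 0, -0.155]], "gripper": [0.085, 0.085, 0.085, 0.085, 0.085, 0.085, 0.085, 0.085], "squeeze": 40}}

```text
time: 1.25
tool_pos: [0.203, -0.591, 0.1307]
eef_rot: [-180.0, -0.0, 90.3]
contact_force: [-0.0, -0.8, 0.6]
opening: 0.085
grasp_force: 0.0
```

Emit:
{"fn": "play_rows", "kwargs": {"linear": [[0.033, 0.045, 0], [0.033, 0.045, 0], [0.033, 0.045, 0], [0.033, 0.045, 0], [0.033, 0.045, 0], [0.033, 0.045, 0], [0.033, 0.045, 0], [0.033, 0.045, 0]], "rot": [[0, 0, 0], [0, 0, 0], [0, 0, 0], [0, 0, 0], [0, 0, 0], [0, 0, 0], [0, 0, 0], [0, 0, 0]], "gripper": [0.085, 0.085, 0.085, 0.085, 0.085, 0.085, 0.085, 0.085]}}

```text
time: 2.25
tool_pos: [0.5644, -0.3259, 0.1313]
eef_rot: [180.0, 0.0, 90.0]
contact_force: [0.1, -1.0, 0.0]
opening: 0.0853
grasp_force: 0.0
```

Emit:
{"fn": "play_rows", "kwargs": {"linear": [[0.0245, 0.032, 0], [0.0245, 0.032, 0], [0, 0, 0.02], [0, 0, 0.03], [0, 0, 0.03], [0, 0, 0.025], [0, 0, 0.012], [0, 0, 0]], "rot": [[0, 0, 0], [0, 0, 0], [0, 0, 0], [0, 0, 0], [0, 0, 0], [0, 0, 0], [0, 0, 0], [0, 0, 0]], "gripper": [0.085, 0.085, 0.085, 0.085, 0.085, 0.085, 0.085, 0.085]}}

```text
time: 3.25
tool_pos: [0.6255, -0.278, 0.0129]
eef_rot: [-179.9, -0.1, 90.0]
contact_force: [-0.6, 0.4, -0.4]
opening: 0.085
grasp_force: 0.0
```

Emit:
{"fn": "play_rows", "kwargs": {"linear": [[0, 0, 0], [0, 0, 0], [0, 0, 0], [0, 0, 0], [0, 0, 0], [0, 0, 0], [0, 0, -0.02], [0, 0, -0.03]], "rot": [[0, 0, 0], [0, 0, 0], [0, 0, 0], [0, 0, 0], [0, 0, 0], [0, 0, 0], [0, 0, 0], [0, 0, 0]], "gripper": [0.035, 0.035, 0.035, 0.035, 0.035, 0.035, 0.035, 0.035]}}

```text
time: 4.25
tool_pos: [0.6255, -0.2773, 0.0639]
eef_rot: [-179.8, -0.1, 90.0]
contact_force: [-0.5, -0.4, -0.6]
opening: 0.0428
grasp_force: 40.7
```

Emit:
{"fn": "play_rows", "kwargs": {"linear": [[0.045, -0.0145, -0.025], [0.0455, -0.0145, -0.02], [0.0455, -0.0145, 0], [0.0455, -0.0145, 0], [0.0455, -0.0145, 0], [0.0455, -0.0145, 0], [0.0455, -0.0145, 0], [0.0455, -0.0145, 0]], "rot": [[0, 0, 0], [0, 0, 0], [0, 0, 0], [0, 0, 0], [0, 0, 0], [0, 0, 0], [0, 0, 0], [0, 0, 0]], "gripper": [0.035, 0.035, 0.035, 0.035, 0.035, 0.035, 0.035, 0.035]}}

```text
time: 5.25
tool_pos: [0.5102, 0.0868, 0.1101]
eef_rot: [180.0, -0.0, 90.0]
contact_force: [0.0, 1.1, -0.9]
opening: 0.0427
grasp_force: 40.8
```

```bash
python3 - <<'E'
from m import *
s=status.state();print(s['tool_pos'],s['eef_rot'],s['opening'])
for n in('top','side'):
    f=grab_frame(n);I=f['pixels'].copy();cv2.imwrite(f'pics/{n}1.png',f['pixels'][:,:,::-1])
    th=np.radians(-3);R=np.array([[np.cos(th),-np.sin(th)],[np.sin(th),np.cos(th)]])
    for c,t,col in (((.4665,.137),-3,(255,255,0)),((.4587,-.132),-1,(255,0,255))):
        th=np.radians(t);R=np.array([[np.cos(th),-np.sin(th)],[np.sin(th),np.cos(th)]])
        for x0,x1,y0,y1 in((-.0805,.0805,-.1,.1),(-.0775,.0125,-.097,.097),(.0155,.0775,.0015,.0965),(.0155,.0775,-.0965,-.0015)):
            P=[proj(f,[*(R@[x,y]+c),.014]) for x,y in((x0,y0),(x1,y0),(x1,y1),(x0,y1))]
            cv2.polylines(I,[np.round(np.array(P)*8).astype(int).reshape(-1,1,2)],True,col,1,shift=3)
    b=(240,250,470,350) if n=='top' else (290,180,460,340)
    a=cv2.resize(I[b[1]:b[3],b[0]:b[2]],None,fx=3.4,fy=3.4,interpolation=2);cv2.imwrite(f'pics/{n}1c.png',a[:600,:800,::-1])
E
```

```text
[0.51024795 0.08679727 0.11012215] [ 1.79968972e+02 -8.19520959e-03  8.99928495e+01] 0.04267914925301777
```

View pics/top1c.png

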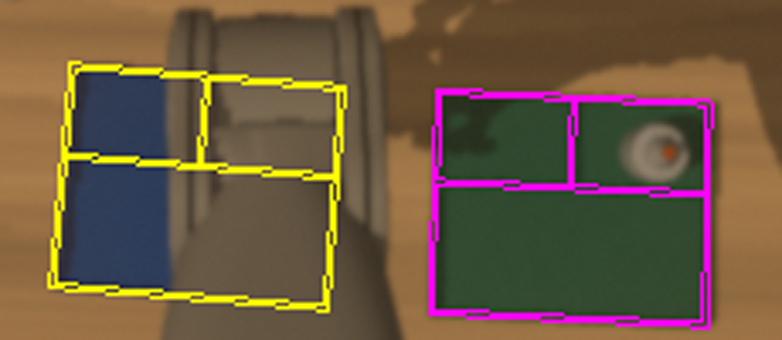

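View pics/side1c.png

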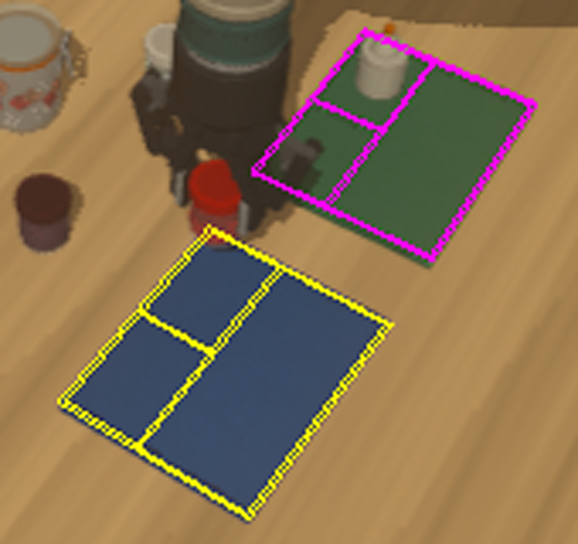

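The tray outlines fit both views, and the red jar is held upright at about (213,200) in the side crop. I'll lower it and release.

Emit:
{"fn": "play_rows", "kwargs": {"linear": [[0, 0, 0.03], [0, 0, 0.03], [0, 0, 0.02], [0, 0, 0.012], [0, 0, 0], [0, 0, 0], [0, 0, 0], [0, 0, 0]], "rot": [[0, 0, 0], [0, 0, 0], [0, 0, 0], [0, 0, 0], [0, 0, 0], [0, 0, 0], [0, 0, 0], [0, 0, 0]], "gripper": [0.035, 0.035, 0.035, 0.035, 0.035, 0.035, 0.07, 0.07]}}

```text
time: 6.35
tool_pos: [0.5114, 0.0853, 0.0176]
eef_rot: [180.0, -0.0, 90.0]
contact_force: [-0.9, 1.0, 0.1]
opening: 0.0704
grasp_force: 0.0
```

Emit:
{"fn": "play_rows", "kwargs": {"linear": [[0, 0, 0], [0, 0, 0], [0, 0, -0.02], [0, 0, -0.04], [0, 0, -0.04], [-0.045, 0.0355, 0], [-0.045, 0.0355, 0], [-0.045, 0.0355, 0]], "rot": [[0, 0, 0], [0, 0, 0], [0, 0, 0], [0, 0, 0], [0, 0, 0], [0, 0, 0], [0, 0, 0], [0, 0, 0]], "gripper": [0.07, 0.07, 0.07, 0.085, 0.085, 0.085, 0.085, 0.085]}}

```text
time: 7.35
tool_pos: [0.6185, -0.0508, 0.1176]
eef_rot: [180.0, -0.0, 90.0]
contact_force: [0.4, 1.0, 0.0]
opening: 0.0851
grasp_force: 0.0
```

Emit:
{"fn": "play_rows", "kwargs": {"linear": [[-0.046, 0.0355, 0], [0, 0, 0.02], [0, 0, 0.03], [0, 0, 0.03], [0, 0, 0.018], [0, 0, 0.007], [0, 0, 0], [0, 0, 0]], "rot": [[0, 0, 0], [0, 0, 0], [0, 0, 0], [0, 0, 0], [0, 0, 0], [0, 0, 0], [0, 0, 0], [0, 0, 0]], "gripper": [0.085, 0.085, 0.085, 0.085, 0.085, 0.085, 0.035, 0.035]}}

```text
time: 8.35
tool_pos: [0.6541, -0.0958, 0.0136]
eef_rot: [179.9, 0.0, 90.0]
contact_force: [0.6, 0.6, -0.0]
opening: 0.0514
grasp_force: 0.0
```

Emit:
{"fn": "play_rows", "kwargs": {"linear": [[0, 0, 0], [0, 0, 0], [0, 0, 0], [0, 0, 0], [0, 0, -0.02], [0, 0, -0.04], [0, 0, -0.03], [0, 0, 0]], "rot": [[0, 0, 0], [0, 0, 0], [0, 0, 0], [0, 0, 0], [0, 0, 0], [0, 0, 0], [0, 0, 0], [0, 0, 0]], "gripper": [0.035, 0.035, 0.035, 0.035, 0.035, 0.035, 0.035, 0.035]}}

```text
time: 9.35
tool_pos: [0.6557, -0.0963, 0.1064]
eef_rot: [179.6, 0.1, 90.0]
contact_force: [0.6, -0.1, -1.4]
opening: 0.0429
grasp_force: 40.8
```

Emit:
{"fn": "play_rows", "kwargs": {"linear": [[0.04, -0.02, 0], [0.04, -0.02, 0], [0.04, -0.02, 0], [0.04, -0.02, 0], [0.04, -0.02, 0], [0.04, -0.02, 0], [0.04, -0.02, 0], [0, 0, 0.02]], "rot": [[0, 0, 0], [0, 0, 0], [0, 0, 0], [0, 0, 0], [0, 0, 0], [0, 0, 0], [0, 0, 0], [0, 0, 0]], "gripper": [0.035, 0.035, 0.035, 0.035, 0.035, 0.035, 0.035, 0.035]}}

```text
time: 10.35
tool_pos: [0.5116, 0.1869, 0.0823]
eef_rot: [180.0, -0.0, 90.2]
contact_force: [0.8, -0.7, -0.6]
opening: 0.0428
grasp_force: 40.9
```

Emit:
{"fn": "play_rows", "kwargs": {"linear": [[0, 0, 0.03], [0, 0, 0.025], [0, 0, 0.01], [0, 0, 0], [0, 0, 0], [0, 0, 0], [0, 0, 0], [0, 0, 0]], "rot": [[0, 0, 0], [0, 0, 0], [0, 0, 0], [0, 0, 0], [0, 0, 0], [0, 0, 0], [0, 0, 0], [0, 0, 0]], "gripper": [0.035, 0.035, 0.035, 0.035, 0.035, 0.035, 0.035, 0.035]}}

```text
time: 11.35
tool_pos: [0.5109, 0.1839, 0.0177]
eef_rot: [-179.8, 0.0, 90.0]
contact_force: [-5.5, -1.3, 7.8]
opening: 0.043
grasp_force: 41.3
```

```bash
python3 - <<'E'
from m import *
s=status.state();print(s['tool_pos'],s['contact_force'])
f=grab_frame('side');cv2.imwrite('pics/side2c.png',cv2.resize(f['pixels'][200:345,280:420],None,fx=4,fy=4,interpolation=2)[:,:,::-1])
E
```

```text
[0.51092846 0.18393724 0.01774412] [-5.51280451 -1.29148238  7.77295383]
```

View pics/side2c.png

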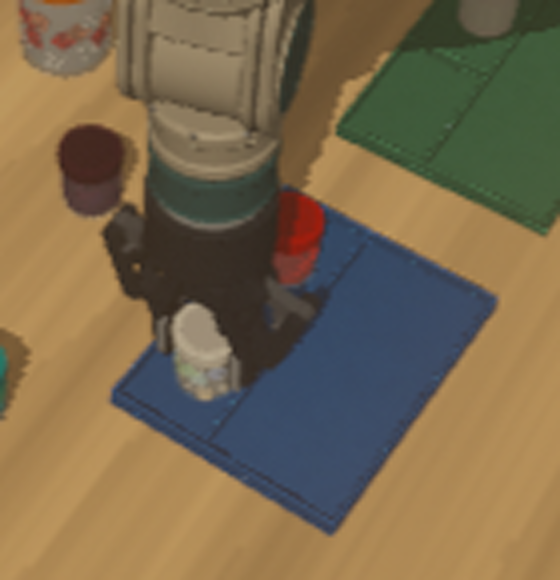

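Emit:
{"fn": "play_rows", "kwargs": {"linear": [[0, 0, 0], [0, 0, 0], [0, 0, 0], [0, 0, -0.02], [0, 0, -0.04], [0, 0, -0.04], [0.0575, -0.0058, 0], [0.0575, -0.0058, 0]], "rot": [[0, 0, 0], [0, 0, 0], [0, 0, 0], [0, 0, 0], [0, 0, 0], [0, 0, 0], [0, 0, 0], [0, 0, 0]], "gripper": [0.068, 0.068, 0.068, 0.068, 0.08, 0.08, 0.08, 0.08]}}

```text
time: 12.4
tool_pos: [0.5024, 0.3004, 0.1184]
eef_rot: [179.9, -0.1, 89.9]
contact_force: [1.0, 0.5, 0.0]
opening: 0.0798
grasp_force: 0.0
```

Emit:
{"fn": "play_rows", "kwargs": {"linear": [[0.0575, -0.0058, 0], [0.0575, -0.0058, 0], [0, 0, 0], [0, 0, 0], [0, 0, 0], [0, 0, 0], [0, 0, 0], [0, 0, 0]], "rot": [[0, 0, 0], [0, 0, 0], [0, 0, -0.172], [0, 0, -0.172], [0, 0, -0.172], [0, 0, -0.172], [0, 0, -0.172], [0, 0, -0.172]], "gripper": [0.08, 0.08, 0.08, 0.08, 0.08, 0.08, 0.08, 0.08]}}

```text
time: 13.4
tool_pos: [0.4897, 0.4143, 0.117]
eef_rot: [-180.0, -0.0, 149.5]
contact_force: [-0.4, 0.4, -0.5]
opening: 0.0802
grasp_force: 0.0
```

Emit:
{"fn": "play_rows", "kwargs": {"linear": [[0, 0, 0.01], [0, 0, 0.01], [0, 0, 0.01], [0, 0, 0.01], [0, 0, 0.01], [0, 0, 0], [0, 0, 0], [0, 0, 0]], "rot": [[0, 0, -0.172], [0, 0, -0.172], [0, 0, -0.172], [0, 0, -0.172], [0, 0, -0.172], [0, 0, 0], [0, 0, 0], [0, 0, 0]], "gripper": [0.08, 0.08, 0.08, 0.08, 0.08, 0.08, 0.08, 0.08]}}

```text
time: 14.4
tool_pos: [0.4902, 0.4147, 0.0679]
eef_rot: [180.0, 0.1, -161.7]
contact_force: [-0.2, -0.2, -0.2]
opening: 0.08
grasp_force: 0.0
```

```bash
python3 - <<'E'
from m import *
s=status.state();print(s['tool_pos'],s['eef_rot'],s['joints'])
a=grab_frame('side')['pixels'];b=grab_frame('top')['pixels']
o=np.hstack([cv2.resize(a[200:400,240:410],(425,500)),cv2.resize(b[220:350,225:320],(365,500))])
cv2.imwrite('pics/c3.png',o[:,:,::-1])
E
```

```text
[0.49020474 0.41467712 0.0679118 ] [ 1.79981624e+02  5.77166265e-02 -1.61671608e+02] [ 3.44626061e+01  2.44970934e+01 -1.02164322e+01  5.52259246e+01
  1.61328704e-03  1.61342056e+01]
```

View pics/c3.png

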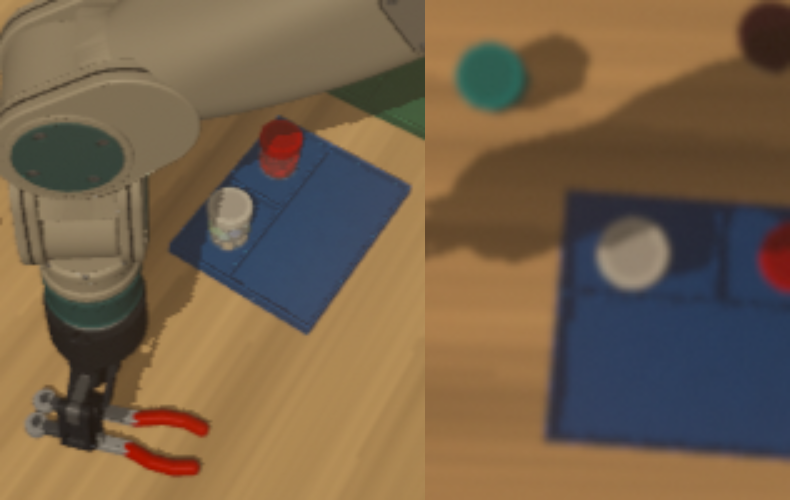

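Red and white jars stand in their pockets in both views: side crop (280,145) and (232,215). The gripper is over the nippers' shanks, so I'll descend and grip.

Emit:
{"fn": "play_rows", "kwargs": {"linear": [[0, 0, 0.02], [0, 0, 0.02], [0, 0, 0.014], [0, 0, 0.007], [0, 0, 0.003], [0, 0, 0], [0, 0, 0], [0, 0, 0]], "rot": [[0, 0, 0], [0, 0, 0], [0, 0, 0], [0, 0, 0], [0, 0, 0], [0, 0, 0], [0, 0, 0], [0, 0, 0]], "gripper": [0.08, 0.08, 0.08, 0.08, 0.08, 0.08, 0.035, 0.035], "squeeze": 60}}

```text
time: 15.5
tool_pos: [0.4902, 0.4147, 0.004]
eef_rot: [180.0, 0.1, -161.6]
contact_force: [-0.5, -0.4, 0.0]
opening: 0.0455
grasp_force: 0.0
```

Emit:
{"fn": "play_rows", "kwargs": {"linear": [[0, 0, 0], [0, 0, 0], [0, 0, 0], [0, 0, 0], [0, 0, 0], [0, 0, 0], [0, 0, 0], [0, 0, 0]], "rot": [[0, 0, 0], [0, 0, 0], [0, 0, 0], [0, 0, 0], [0, 0, 0], [0, 0, 0], [0, 0, 0], [0, 0, 0]], "gripper": [0.035, 0.035, 0.035, 0.035, 0.035, 0.035, 0.035, 0.035]}}

```text
time: 16.5
tool_pos: [0.4904, 0.4149, 0.0043]
eef_rot: [180.0, 0.1, -161.6]
contact_force: [-0.2, -0.7, 5.6]
opening: 0.038
grasp_force: 60.7
```

Emit:
{"fn": "play_rows", "kwargs": {"linear": [[0, 0, -0.01], [0, 0, -0.03], [0, 0, -0.03], [0, 0, -0.02], [0, 0, 0], [0, 0, 0], [0, 0, 0], [0, 0, 0]], "rot": [[0, 0, 0], [0, 0, -0.171], [0, 0, -0.171], [0, 0, -0.171], [0, 0, -0.171], [0, 0, -0.171], [0, 0, -0.171], [0, 0, -0.171]], "gripper": [0.035, 0.035, 0.035, 0.035, 0.035, 0.035, 0.035, 0.035]}}

```text
time: 17.5
tool_pos: [0.489, 0.4137, 0.0927]
eef_rot: [179.9, -0.1, -92.7]
contact_force: [0.0, 0.1, -2.1]
opening: 0.0382
grasp_force: 60.6
```

```bash
cat > go.py <<'E'
from h import *;import sys
def go(x,y):
    s=status.state();p=s['tool_pos'];a=np.radians(s['eef_rot'][2]);dx,dy=x-p[0],y-p[1]
    print(p.round(4),s['eef_rot'].round(1),'op',round(s['opening'],4),'shift',round(np.cos(a)*dx+np.sin(a)*dy,4),round(np.sin(a)*dx-np.cos(a)*dy,4))
if __name__=='__main__': go(float(sys.argv[1]),float(sys.argv[2]))
E
python3 go.py 0.434 0.1387
```

```text
[0.489  0.4137 0.0927] [ 1.799e+02 -1.000e-01 -9.270e+01] op 0.0382 shift 0.2773 0.0421
```

Emit:
{"fn": "play_rows", "kwargs": {"linear": [[0.04, 0.006, 0], [0.04, 0.006, 0], [0.04, 0.006, 0], [0.04, 0.006, 0], [0.04, 0.006, 0], [0.04, 0.006, 0], [0.0373, 0.006, 0], [0, 0, 0]], "rot": [[0, 0, 0], [0, 0, 0], [0, 0, 0], [0, 0, 0], [0, 0, 0], [0, 0, 0], [0, 0, 0], [0, 0, 0]], "gripper": [0.035, 0.035, 0.035, 0.035, 0.035, 0.035, 0.035, 0.035]}}

```text
time: 18.5
tool_pos: [0.4313, 0.1377, 0.0927]
eef_rot: [179.9, -0.1, -93.2]
contact_force: [-1.1, 0.6, -2.0]
opening: 0.0375
grasp_force: 60.7
```

```bash
python3 go.py 0.434 0.1387; python3 - <<'E'
from m import *
a=grab_frame('side')['pixels']
cv2.imwrite('pics/c4.png',cv2.resize(a[190:350,270:430],(560,560),interpolation=2)[:,:,::-1])
E
```

```text
[0.4313 0.1377 0.0927] [ 1.799e+02 -1.000e-01 -9.320e+01] op 0.0375 shift -0.0012 -0.0026
```

View pics/c4.png

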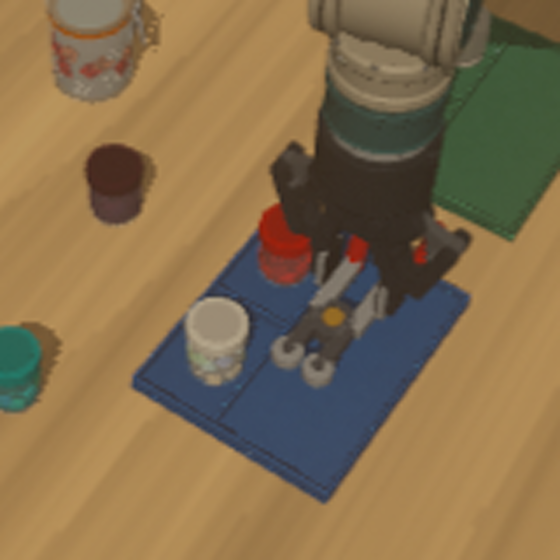

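The nippers are held above the long pocket, jaws to the left at about (320,350), and both jars are clear. I'll lower them.

Emit:
{"fn": "play_rows", "kwargs": {"linear": [[-0.001, -0.002, 0.03], [0, 0, 0.03], [0, 0, 0.015], [0, 0, 0.006], [0, 0, 0.003], [0, 0, 0], [0, 0, 0], [0, 0, 0]], "rot": [[0, 0, 0], [0, 0, 0], [0, 0, 0], [0, 0, 0], [0, 0, 0], [0, 0, 0], [0, 0, 0], [0, 0, 0]], "gripper": [0.035, 0.035, 0.035, 0.035, 0.035, 0.035, 0.035, 0.035]}}

```text
time: 19.55
tool_pos: [0.4358, 0.1406, 0.0098]
eef_rot: [-179.9, 0.0, -93.0]
contact_force: [-0.2, 1.1, -2.5]
opening: 0.0381
grasp_force: 60.7
```

Emit:
{"fn": "play_rows", "kwargs": {"linear": [[0, 0, 0], [0, 0, 0], [0, 0, 0], [0, 0, -0.01], [0, 0, -0.02], [0, 0, -0.03], [0, 0, -0.03], [0, 0, -0.01]], "rot": [[0, 0, 0], [0, 0, 0], [0, 0, 0], [0, 0, 0], [0, 0, 0], [0, 0, 0], [0, 0, 0], [0, 0, 0]], "gripper": [0.046, 0.046, 0.046, 0.046, 0.046, 0.046, 0.08, 0.08], "squeeze": 40}}

```text
time: 20.55
tool_pos: [0.4371, 0.1409, 0.1118]
eef_rot: [-179.7, 0.1, -93.0]
contact_force: [-1.0, 0.0, -0.6]
opening: 0.0791
grasp_force: 0.0
```

```bash
python3 go.py 0.6505 0.1005
```

```text
[0.4371 0.1409 0.1118] [-1.797e+02  1.000e-01 -9.300e+01] op 0.0791 shift 0.0292 -0.2152
```

Emit:
{"fn": "play_rows", "kwargs": {"linear": [[0.0058, -0.043, 0], [0.0058, -0.043, 0], [0.0058, -0.043, 0], [0.0058, -0.043, 0], [0.006, -0.043, 0], [0, 0, 0.02], [0, 0, 0.03], [0, 0, 0.03]], "rot": [[0, 0, 0], [0, 0, 0], [0, 0, 0], [0, 0, 0], [0, 0, 0], [0, 0, 0], [0, 0, 0], [0, 0, 0]], "gripper": [0.085, 0.085, 0.085, 0.085, 0.085, 0.085, 0.085, 0.085]}}

```text
time: 21.55
tool_pos: [0.6465, 0.1002, 0.027]
eef_rot: [179.8, -0.0, -93.0]
contact_force: [0.4, 0.2, 0.2]
opening: 0.085
grasp_force: 0.0
```

Emit:
{"fn": "play_rows", "kwargs": {"linear": [[0, 0, 0.013], [0, 0, 0.006], [0, 0, 0], [0, 0, 0], [0, 0, 0], [0, 0, 0], [0, 0, 0], [0, 0, 0]], "rot": [[0, 0, 0], [0, 0, 0], [0, 0, 0], [0, 0, 0], [0, 0, 0], [0, 0, 0], [0, 0, 0], [0, 0, 0]], "gripper": [0.085, 0.085, 0.085, 0.035, 0.035, 0.035, 0.035, 0.035]}}

```text
time: 22.55
tool_pos: [0.6495, 0.1002, 0.0116]
eef_rot: [-179.9, 0.0, -93.0]
contact_force: [-0.7, 0.0, 6.0]
opening: 0.0426
grasp_force: 40.2
```

```bash
python3 go.py 0.506 -0.084
```

```text
[0.6495 0.1002 0.0116] [-179.9    0.   -93. ] op 0.0426 shift 0.1915 0.1336
```

Emit:
{"fn": "play_rows", "kwargs": {"linear": [[0, 0, -0.02], [0, 0, -0.04], [0, 0, -0.03], [0.0383, 0.0267, 0], [0.0383, 0.0267, 0], [0.0383, 0.0267, 0], [0.0383, 0.0267, 0], [0.0383, 0.0267, 0]], "rot": [[0, 0, 0], [0, 0, 0], [0, 0, 0], [0, 0, 0], [0, 0, 0], [0, 0, 0], [0, 0, 0], [0, 0, 0]], "gripper": [0.035, 0.035, 0.035, 0.035, 0.035, 0.035, 0.035, 0.035]}}

```text
time: 23.55
tool_pos: [0.5041, -0.0851, 0.1011]
eef_rot: [-180.0, -0.0, -93.0]
contact_force: [0.3, -0.7, 0.1]
opening: 0.0432
grasp_force: 40.8
```

Emit:
{"fn": "play_rows", "kwargs": {"linear": [[0, 0, 0.02], [0, 0, 0.035], [0, 0, 0.015], [0, 0, 0], [0, 0, 0], [0, 0, 0], [0, 0, 0], [0, 0, 0]], "rot": [[0, 0, 0], [0, 0, 0], [0, 0, 0], [0, 0, 0], [0, 0, 0], [0, 0, 0], [0, 0, 0], [0, 0, 0]], "gripper": [0.035, 0.035, 0.035, 0.035, 0.035, 0.035, 0.035, 0.035]}}

```text
time: 24.55
tool_pos: [0.5054, -0.0842, 0.0307]
eef_rot: [-180.0, -0.0, -93.0]
contact_force: [0.2, -0.0, -0.3]
opening: 0.0428
grasp_force: 40.9
```

```bash
python3 go.py 0.506 -0.084
```

```text
[ 0.5054 -0.0842  0.0307] [-180.   -0.  -93.] op 0.0428 shift -0.0002 -0.0006
```

Emit:
{"fn": "play_rows", "kwargs": {"linear": [[0, 0, 0.008], [0, 0, 0.0055], [0, 0, 0], [0, 0, 0], [0, 0, 0], [0, 0, 0], [0, 0, 0], [0, 0, 0]], "rot": [[0, 0, 0], [0, 0, 0], [0, 0, 0], [0, 0, 0], [0, 0, 0], [0, 0, 0], [0, 0, 0], [0, 0, 0]], "gripper": [0.035, 0.035, 0.035, 0.035, 0.068, 0.068, 0.068, 0.068]}}

```text
time: 25.55
tool_pos: [0.5052, -0.0841, 0.0169]
eef_rot: [-180.0, -0.0, -93.0]
contact_force: [0.4, 0.4, 0.3]
opening: 0.0678
grasp_force: 0.0
```

Emit:
{"fn": "play_rows", "kwargs": {"linear": [[0, 0, -0.02], [0, 0, -0.04], [0, 0, -0.04], [0, 0, 0], [0, 0, 0], [0, 0, 0], [0, 0, 0], [0, 0, 0]], "rot": [[0, 0, 0], [0, 0, 0], [0, 0, 0.182], [0, 0, 0.182], [0, 0, 0.182], [0, 0, 0.182], [0, 0, 0.182], [0, 0, 0.182]], "gripper": [0.068, 0.068, 0.068, 0.068, 0.068, 0.068, 0.068, 0.068]}}

```text
time: 26.55
tool_pos: [0.505, -0.0841, 0.1168]
eef_rot: [180.0, -0.0, -155.9]
contact_force: [-0.7, -0.0, -0.3]
opening: 0.0678
grasp_force: 0.0
```

Emit:
{"fn": "play_rows", "kwargs": {"linear": [[0, 0, 0], [0, 0, 0], [0, 0, 0], [0, 0, 0], [0, 0, 0], [0, 0, 0], [0, 0, 0], [0, 0, 0]], "rot": [[0, 0, 0.182], [0, 0, 0.182], [0, 0, 0], [0, 0, 0], [0, 0, 0], [0, 0, 0], [0, 0, 0], [0, 0, 0]], "gripper": [0.06, 0.06, 0.06, 0.06, 0.06, 0.06, 0.06, 0.06]}}

```text
time: 27.55
tool_pos: [0.5051, -0.0841, 0.1168]
eef_rot: [180.0, 0.0, -176.4]
contact_force: [-0.6, 1.0, 0.1]
opening: 0.06
grasp_force: 0.0
```

```bash
python3 go.py 0.4665 -0.3905
```

```text
[ 0.5051 -0.0841  0.1168] [ 180.     0.  -176.4] op 0.06 shift 0.0576 -0.3034
```

Emit:
{"fn": "play_rows", "kwargs": {"linear": [[0.0096, -0.0505, 0], [0.0096, -0.0505, 0], [0.0096, -0.0505, 0], [0.0096, -0.0505, 0], [0.0096, -0.0507, 0], [0.0096, -0.0507, 0], [0, 0, 0.03], [0, 0, 0.02]], "rot": [[0, 0, 0], [0, 0, 0], [0, 0, 0], [0, 0, 0], [0, 0, 0], [0, 0, 0], [0, 0, 0], [0, 0, 0]], "gripper": [0.06, 0.06, 0.06, 0.06, 0.06, 0.06, 0.06, 0.06]}}

```text
time: 28.55
tool_pos: [0.4659, -0.3913, 0.0657]
eef_rot: [180.0, -0.0, -176.5]
contact_force: [-0.7, 1.1, 0.2]
opening: 0.0599
grasp_force: 0.0
```

```bash
python3 go.py 0.4665 -0.3905; python3 - <<'E'
from m import *
a=grab_frame('side')['pixels'];b=grab_frame('top')['pixels']
o=np.vstack([cv2.resize(a[120:340,280:480],None,fx=2.7,fy=2.7)[:,:540][:594]])
t=cv2.resize(b[250:350,240:470],(800,348),interpolation=2)
cv2.imwrite('pics/s5.png',o[:,:,::-1]);cv2.imwrite('pics/t5.png',t[:,:,::-1])
E
```

```text
[ 0.4659 -0.3913  0.0657] [ 180.    -0.  -176.5] op 0.0599 shift -0.0007 0.0008
```

View pics/s5.png

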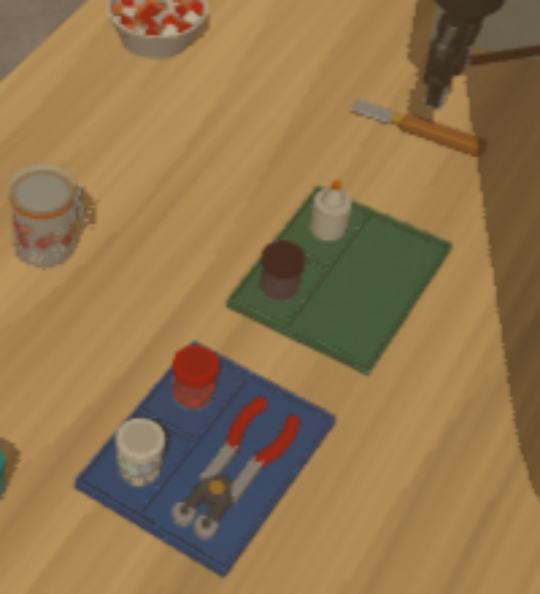

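View pics/t5.png

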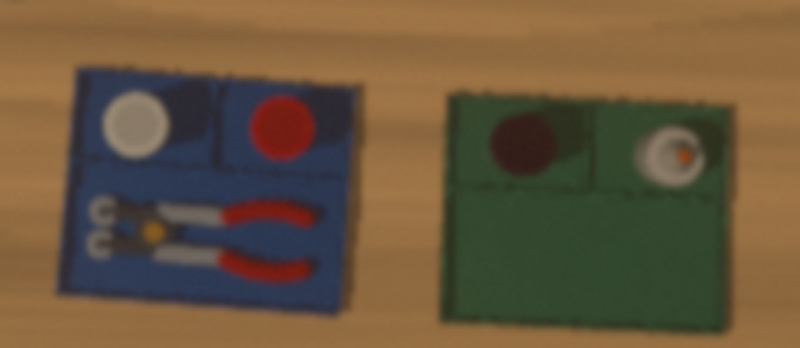

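Everything placed so far is standing or lying in its pocket, and the gripper is over the spatula handle. I'll descend and grip.

Emit:
{"fn": "play_rows", "kwargs": {"linear": [[0, 0, 0.02], [0, 0, 0.02], [0, 0, 0.014], [0, 0, 0.006], [0, 0, 0.0025], [0, 0, 0], [0, 0, 0], [0, 0, 0]], "rot": [[0, 0, 0], [0, 0, 0], [0, 0, 0], [0, 0, 0], [0, 0, 0], [0, 0, 0], [0, 0, 0], [0, 0, 0]], "gripper": [0.06, 0.06, 0.06, 0.06, 0.06, 0.06, 0.012, 0.012], "squeeze": 40}}

```text
time: 29.65
tool_pos: [0.4667, -0.3908, 0.0048]
eef_rot: [-180.0, 0.0, -176.4]
contact_force: [-0.5, -0.6, -0.3]
opening: 0.0245
grasp_force: 0.0
```

Emit:
{"fn": "play_rows", "kwargs": {"linear": [[0, 0, 0], [0, 0, 0], [0, 0, 0], [0, 0, 0], [0, 0, 0], [0, 0, 0], [0, 0, 0], [0, 0, 0]], "rot": [[0, 0, 0], [0, 0, 0], [0, 0, 0], [0, 0, 0], [0, 0, 0], [0, 0, 0], [0, 0, 0], [0, 0, 0]], "gripper": [0.012, 0.012, 0.012, 0.012, 0.012, 0.012, 0.012, 0.012]}}

```text
time: 30.65
tool_pos: [0.4669, -0.391, 0.0049]
eef_rot: [-179.9, 0.0, -176.4]
contact_force: [0.3, 0.6, 5.2]
opening: 0.0191
grasp_force: 40.9
```

Emit:
{"fn": "play_rows", "kwargs": {"linear": [[0, 0, -0.02], [0, 0, -0.04], [0, 0, -0.04], [0, 0, 0], [0, 0, 0], [0, 0, 0], [0, 0, 0], [0, 0, 0]], "rot": [[0, 0, 0], [0, 0, 0], [0, 0, -0.165], [0, 0, -0.165], [0, 0, -0.165], [0, 0, -0.165], [0, 0, -0.165], [0, 0, -0.165]], "gripper": [0.012, 0.012, 0.012, 0.012, 0.012, 0.012, 0.012, 0.012]}}

```text
time: 31.65
tool_pos: [0.4657, -0.3897, 0.1031]
eef_rot: [179.9, 0.0, -119.4]
contact_force: [0.5, 0.1, -0.0]
opening: 0.0187
grasp_force: 40.2
```

Emit:
{"fn": "play_rows", "kwargs": {"linear": [[0, 0, 0], [0, 0, 0], [0, 0, 0], [0, 0, 0], [0, 0, 0], [0, 0, 0], [0, 0, 0], [0, 0, 0]], "rot": [[0, 0, -0.165], [0, 0, -0.165], [0, 0, -0.165], [0, 0, 0], [0, 0, 0], [0, 0, 0], [0, 0, 0], [0, 0, 0]], "gripper": [0.012, 0.012, 0.012, 0.012, 0.012, 0.012, 0.012, 0.012]}}

```text
time: 32.65
tool_pos: [0.4665, -0.3905, 0.1043]
eef_rot: [-180.0, -0.0, -91.4]
contact_force: [0.2, -0.6, -0.5]
opening: 0.019
grasp_force: 40.2
```

```bash
python3 go.py 0.426 -0.1515
```

```text
[ 0.4665 -0.3905  0.1043] [-180.    -0.   -91.4] op 0.019 shift -0.238 0.0462
```

Emit:
{"fn": "play_rows", "kwargs": {"linear": [[-0.0412, 0.0094, 0], [-0.0412, 0.0094, 0], [-0.0412, 0.0094, 0], [-0.0412, 0.0094, 0], [-0.0412, 0.0094, 0], [-0.0412, 0.0094, 0], [0, 0, 0.02], [0, 0, 0.03]], "rot": [[0, 0, 0], [0, 0, 0], [0, 0, 0], [0, 0, 0], [0, 0, 0], [0, 0, 0], [0, 0, 0], [0, 0, 0]], "gripper": [0.012, 0.012, 0.012, 0.012, 0.012, 0.012, 0.012, 0.012]}}

```text
time: 33.65
tool_pos: [0.4174, -0.1422, 0.0551]
eef_rot: [-179.8, -0.1, -91.3]
contact_force: [-0.2, 0.2, 0.1]
opening: 0.0187
grasp_force: 40.2
```

```bash
python3 go.py 0.416 -0.143; python3 - <<'E'
from m import *
a=grab_frame('side')['pixels'];cv2.imwrite('pics/c6.png',cv2.resize(a[140:290,340:490],(600,600),interpolation=2)[:,:,::-1])
E
```

```text
[ 0.4174 -0.1422  0.0551] [-1.798e+02 -1.000e-01 -9.130e+01] op 0.0187 shift 0.0009 0.0014
```

View pics/c6.png

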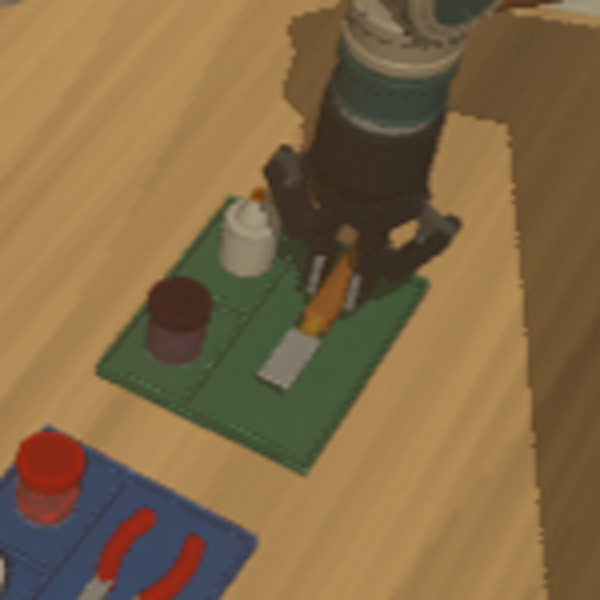

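```bash
python3 - <<'E'
from m import *
f=grab_frame('side');K,R,t=cam(f);c=-R.T@t
for u,v in((272,160),(276,200),(300,240),(458,225),(425,255),(258,190),(248,262)):
    d=R.T@np.linalg.inv(K)@np.array([340+u/4,140+v/4,1.]);k=(-.142-c[1])/d[1];print(u,v,(c+k*d).round(3))
f=grab_frame('top');T=f['pixels']
print('glue base/top', ray(f,432,295,.05))
E
```

```text
272 160 [ 0.48  -0.142  0.147]
276 200 [ 0.472 -0.142  0.116]
300 240 [ 0.45  -0.142  0.09 ]
458 225 [ 0.353 -0.142  0.156]
425 255 [ 0.368 -0.142  0.121]
258 190 [ 0.485 -0.142  0.118]
248 262 [ 0.482 -0.142  0.051]
glue base/top [ 0.49808294 -0.18361539  0.05      ]
```

The elbow clears the glue at full depth, so I'll lower, release with a small opening, and lift.

Emit:
{"fn": "play_rows", "kwargs": {"linear": [[0, 0.002, 0.02], [0, 0, 0.015], [0, 0, 0.007], [0, 0, 0.0035], [0, 0, 0], [0, 0, 0], [0, 0, 0], [0, 0, 0]], "rot": [[0, 0, 0], [0, 0, 0], [0, 0, 0], [0, 0, 0], [0, 0, 0], [0, 0, 0], [0, 0, 0], [0, 0, 0]], "gripper": [0.012, 0.012, 0.012, 0.012, 0.012, 0.012, 0.012, 0.012]}}

```text
time: 34.8
tool_pos: [0.414, -0.142, 0.0089]
eef_rot: [-180.0, -0.0, -91.4]
contact_force: [0.6, 0.1, -0.4]
opening: 0.019
grasp_force: 40.2
```

Emit:
{"fn": "play_rows", "kwargs": {"linear": [[0, 0, 0], [0, 0, 0], [0, 0, 0], [0, 0, 0], [0, 0, -0.01], [0, 0, -0.03], [0, 0, -0.05], [0, 0, -0.05]], "rot": [[0, 0, 0], [0, 0, 0], [0, 0, 0], [0, 0, 0], [0, 0, 0], [0, 0, 0], [0, 0, 0], [0, 0, 0]], "gripper": [0.028, 0.028, 0.028, 0.028, 0.028, 0.028, 0.028, 0.028]}}

```text
time: 35.8
tool_pos: [0.4136, -0.1418, 0.1507]
eef_rot: [180.0, 0.0, -91.4]
contact_force: [1.2, 0.0, -0.2]
opening: 0.0278
grasp_force: 0.0
```

Emit:
{"fn": "play_rows", "kwargs": {"linear": [[-0.05, 0, -0.03], [-0.05, 0, 0], [-0.05, 0, 0], [-0.05, 0, 0], [-0.05, 0, 0], [-0.05, 0, 0], [0, 0, 0], [0, 0, 0]], "rot": [[0, 0, 0], [0, 0, 0], [0, 0, 0], [0, 0, 0], [0, 0, 0], [0, 0, 0], [0, 0, 0], [0, 0, 0]], "gripper": [0.028, 0.028, 0.028, 0.028, 0.028, 0.028, 0.028, 0.028]}}

```text
time: 36.8
tool_pos: [0.4208, 0.1578, 0.1791]
eef_rot: [-180.0, -0.0, -91.3]
contact_force: [-0.3, -0.4, -0.0]
opening: 0.0279
grasp_force: 0.0
```

```bash
python3 - <<'E'
from m import *
a=grab_frame('side')['pixels'];b=grab_frame('top')['pixels']
o=np.zeros((600,800,3),np.uint8);o[:320,:640]=0;s=cv2.resize(a[170:340,290:460],(390,390));t=cv2.resize(b[170:350,220:480],(400,277))
o[:390,:390]=s;o[:277,400:800]=t
cv2.imwrite('pics/c7.png',o[:400,:,::-1])
E
```

```text
(no output)
```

View pics/c7.png

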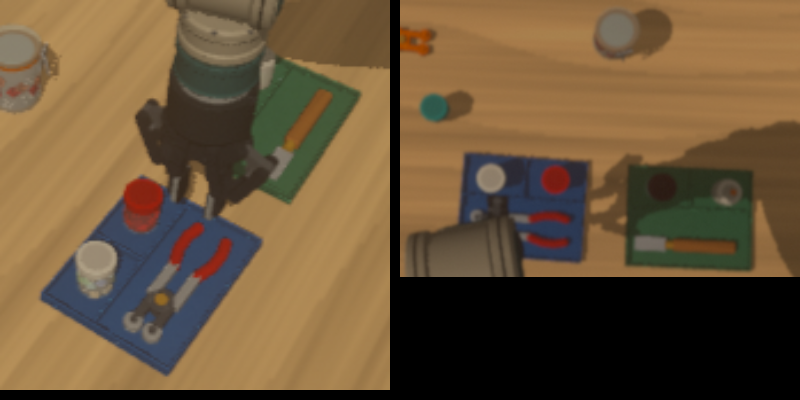

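The final view shows the spatula flat inside the green long pocket, with its tip about 7 mm from the wall. The jars, glue and nippers are all in place, and the arm touches nothing.

```bash
python3 -c "
from rig import order;print(order.close_job())"
```

```text
the job is handed in; nothing more can be done
None
```

Both kits are made up and handed in after about 37 s. The red jar, white jar and nippers are in the blue tray, and the plum jar and spatula are in the green tray beside its glue. Nothing else was moved.

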